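# Put inspected steel pieces back in their kind's tray

## Robot

A 6-joint arm with a two-finger parallel gripper is mounted at the origin on the work surface. World frame = base frame: x ahead of the robot, y to its left, z up, the work surface at z = 0. Lengths are in m, angles in rad, forces in N, time in s.
With the tool pointing down it reaches from about 0.25 to 0.725 m from the base axis. Payload 9.7 kg.
Tool frame: the origin (TCP) lies on the mounting face of the last link; the fingertips stand r.finger_overhang ahead of it and the grasp point (between the pads) lies 155 mm ahead of it (r.finger_overhang is the distance from the TCP to the fingertips, in m); z points along the fingers, x is the direction in which the jaws open and shut, and the axes are right-handed (so a half turn about z gives the same grasp; the last joint's range is limited). The gripper opens to 85 mm and grips with 20 to 120 N. Pads are 22 mm wide; open, the fingers measure 114 mm over their backs; the gripper's body (76 mm by 85 mm) begins 54 mm behind the grasp point. The pads swing forward as they close: fully open they stand 13 mm farther back than shut.
Start: joints at [-1.269, 0.087, 0.176, 1.66, 0, 1.571], TCP at [0.163, -0.525, 0.405] pointing down, gripper open.
Joint ranges: [-3.13, 3.13], [-0.85, 1.81], [-1.15, 1.24], [-2.2, 2.28], [-1.44, 1.52], [-3.14, 3.14]. Speed limits (rad/s): [2.22, 2.22, 2.57, 3.14, 3.14, 3.14].

## Interface

Orientations are given as a unit quaternion [x, y, z, w].
In Python, from station import r, eyes gives the robot as it stands. The module is installed in compiled form; this text tells all that it offers.
- The arm moves only by the tool servo_tool, never from a script. Its argument "deltas" is a list of rows, each a list of 7 numbers: the turn, a rotation vector about the tool's x, y, z in rad, then the shift along the tool's x, y, z in cm, then the finger opening in cm, from 0 to 8.54. A call has 1 to 12 rows; each row is the pose to reach, as a shift and turn from the pose commanded when the call began, along the tool's axes at that moment; what a row does not reach only later rows make up. A row lasts 1/12 s, in which the tool goes at most 41.7 mm and 7.16 degrees, less where a joint would pass 70% of its speed; a pose out of reach is approached as far as the arm can. A call with a gripper value outside its range is refused whole. The fingers move at their own pace and stop on an object; "newtons" is the grip in N (left out, the last holds). Time passes only in rows, so rows that repeat a pose let the fingers close. It gives the time, the measured TCP pose, the force and the opening at its end, in the units of the state.
- r.get_obs(): the state, without advancing time (a new reading comes with each control period).
- eyes.camera(name): name is "scene" or "side" or "wrist"; returns a dict with "pixels" (420x560x3 uint8, blue, green, red), "intrinsics" (3x3 intrinsics, pixels), "rvec" (rotation vector, rad) and "tvec" (3), from world to camera coordinates, as OpenCV has them; the wrist camera has in their place "mount" (4x4, takes a point from camera to tool coordinates, whose origin is the TCP and whose axes are the tool frame's). Camera axes: x right, y down, z forward; pixel columns grow to the right and rows downward; lengths in m; the calibration is good to about 2 mm. A picture is of the moment at which its call begins: read the wrist's pose just before it. There is no depth.
- r.close_job(): hands the job in, once; it reports no verdict.
The state is a dict: "time": time; "qpos": joint angles; "qd": joint speeds; "effort": joint torques, N m; "tcp_pos": TCP position; "eef_rot": TCP orientation; "force": force on the tool from outside, world axes, zero at the start; "moment": the same for the moment, N m; "grip_width": finger opening in m.
Only numpy, scipy, OpenCV 4.12 (cv2) and the standard library are available. Lean on these libraries where they do the work, as an engineer would, in place of code of your own. Each camera call takes 0.05 s, during which the arm holds its last target.

## Task

Inspection is over: put away the five steel pieces standing in a row on the bench, each into the yellow tray whose fixed sample slice shows its shape - both solid rods in one tray, both bored bushes in another, the rectangular gauge block in the third. Stand every piece upright on the floor of its tray, and leave the black loupe standing where it is.

Things in the scene. Friction and masses are not known exactly. Their poses are not given: they have to be found in the camera images.
- rod_a_center (a point): Plain solid round rod of bare steel, 24 mm diameter, 60 mm tall, standing on end, about 0.25 kg. Point at its centre, half-way up (30 mm over its underside); z is its long axis, pointing up. One of two alike.
- bush_a_center (a point): Spacer bush of bare steel: short thick tube with an open bore, 46 mm outside and 26 mm inside diameter, 44 mm tall, standing on end, about 0.35 kg. Point at its centre, half-way up (22 mm over its underside, in the empty bore); z is the bore axis, pointing up. One of two alike.
- rod_b_center (a point): Plain solid round rod of bare steel, 24 mm diameter, 60 mm tall, standing on end, about 0.25 kg. Point at its centre, half-way up (30 mm over its underside); z is its long axis, pointing up. One of two alike.
- bush_b_center (a point): Spacer bush of bare steel: short thick tube with an open bore, 46 mm outside and 26 mm inside diameter, 44 mm tall, standing on end, about 0.35 kg. Point at its centre, half-way up (22 mm over its underside, in the empty bore); z is the bore axis, pointing up. One of two alike.
- block_center (a point): Rectangular gauge block of bare steel, 45 mm (its x) by 20 mm (its y), 50 mm tall, standing upright, about 0.34 kg; grip it across the 20 mm. Point at its centre, half-way up (25 mm over its underside); z up.
- tray_rod: Fixed yellow tray for the rods. Bay 100 (x) by 140 mm (y) inside, dark floor 4 mm over the table, walls 4 mm thick, tops 14 mm over the table. On its +x side a 10 mm high ledge (x +54 to +104 mm) bears a flat 6 mm sample at x +79, y 0: a solid 24 mm disc. Trays alike but for the sample. Origin: centre of the bay, at table height; z up.
- tray_bush: Fixed yellow tray for the bushes. Bay 100 (x) by 140 mm (y) inside, dark floor 4 mm over the table, walls 4 mm thick, tops 14 mm over the table. On its +x side a 10 mm high ledge (x +54 to +104 mm) bears a flat 6 mm sample at x +79, y 0: a 46 mm disc with a dark 26 mm centre. Trays alike but for the sample. Origin: centre of the bay, at table height; z up.
- tray_block: Fixed yellow tray for the block. Bay 100 (x) by 140 mm (y) inside, dark floor 4 mm over the table, walls 4 mm thick, tops 14 mm over the table. On its +x side a 10 mm high ledge (x +54 to +104 mm) bears a flat 6 mm sample at x +79, y 0: a rectangle, 20 (x) by 45 mm. Trays alike but for the sample. Origin: centre of the bay, at table height; z up.
- loupe_center (a point): Black plastic loupe with a pale lens on top, 40 mm widest diameter, 40 mm tall, loose, standing in the row among the steel pieces; not to be moved. Point at its centre, half-way up (20 mm over its underside); z up. A loose reddish-brown oilstone (60 x 22 x 12 mm, lying flat) is in the same row and is not a work piece.

How it is judged:
At the end, for the whole second after the job is handed in: Both rods, both bushes and the block each stand upright (within 0.12 rad) and at rest on the floor of the tray of their own kind: centre within the 100 by 140 mm bay, and not higher than about 6 mm above its resting height there (x of rod_a_center in the frame of tray_rod between -0.05 and 0.05 m and y of rod_a_center in the frame of tray_rod between -0.07 and 0.07 m and z of rod_a_center in the frame of tray_rod between 0.028 and 0.04 m and angle between each of rod_a_center, rod_b_center, bush_a_center, bush_b_center, block_center's own z axis and vertical below 0.12 rad and linear speed of each of rod_a, rod_b, bush_a, bush_b, block below 0.02 m/s and x of rod_b_center in the frame of tray_rod between -0.05 and 0.05 m and y of rod_b_center in the frame of tray_rod between -0.07 and 0.07 m and z of rod_b_center in the frame of tray_rod between 0.028 and 0.04 m and x of bush_a_center in the frame of tray_bush between -0.05 and 0.05 m and y of bush_a_center in the frame of tray_bush between -0.07 and 0.07 m and z of bush_a_center in the frame of tray_bush between 0.02 and 0.032 m and x of bush_b_center in the frame of tray_bush between -0.05 and 0.05 m and y of bush_b_center in the frame of tray_bush between -0.07 and 0.07 m and z of bush_b_center in the frame of tray_bush between 0.02 and 0.032 m and x of block_center in the frame of tray_block between -0.05 and 0.05 m and y of block_center in the frame of tray_block between -0.07 and 0.07 m and z of block_center in the frame of tray_block between 0.023 and 0.035 m); the robot touches nothing.
It fails at once if the loupe was moved more than 25 mm from its place or tipped by more than 0.3 rad (distance of loupe_center from where it was at the start of the episode above 0.025 m or angle between loupe_center's own z axis and vertical above 0.3 rad).
It also fails if it takes over 112 s, if anything falls off the work surface, if the arm or the gripper's body presses on something with over 40 N, if the wrist force passes 120 N, or if a joint passes its speed limit or range.

## Working session

There is one attempt and no reset: what is moved stays moved. The work goes in short steps, Python scripts to look and compute and a tool call to move; the robot and the scene stay as the last step left them, time stands still between calls to the robot, and variables do not carry over. Pictures are saved under pics/ and viewed, and the job is handed in when it is done.

Besides the shell and the picture viewer there is one more tool, called after "Emit:" as name(argument=value, ...), one argument or row to a line, values as JSON. servo_tool: Moves the arm, as the interface text tells. Its arguments: {"type":"object","properties":{"deltas":{"type":"array"},"newtons":{"type":"number"}},"required":["deltas"]}

```bash
mkdir -p pics; ls; python3 - <<'E'
from station import r, eyes
import cv2
o=r.get_obs();print(o,r.finger_overhang)
for n in ("scene","side","wrist"):
    c=eyes.camera(n);cv2.imwrite(f"pics/{n}0.png",c["pixels"])
    print(n,{k:v for k,v in c.items() if k!="pixels"})
E
```

```text
pics
{'time': 0.0, 'qpos': array([-1.26900309e+00,  8.74535854e-02,  1.75106544e-01,  1.65977498e+00,
        1.05297146e-05,  1.57077151e+00]), 'qd': array([ 3.84939961e-04, -1.10949871e-03,  7.50287487e-04, -2.71785965e-04,
       -1.33802612e-03,  1.15263990e-06]), 'effort': array([ 1.18870415e-03, -5.20388389e+01,  4.64804435e+01,  1.62467931e-02,
        1.21771741e-04,  1.71078443e-05]), 'tcp_pos': array([ 0.16347958, -0.52514362,  0.40397232]), 'eef_rot': array([ 8.05374444e-01, -5.92766030e-01, -5.30708060e-04, -3.97165582e-04]), 'force': array([0.07114152, 0.80821648, 0.86007161]), 'moment': array([-0.03024204, -0.00287461, -0.02535966]), 'grip_width': 0.0851478654976705} 0.1734
scene {'intrinsics': array([[393.44302618,   0.        , 280.16262128],
       [  0.        , 393.44302618, 209.80670201],
       [  0.        ,   0.        ,   1.        ]]), 'rvec': array([ 1.80408634,  1.56395927, -0.70206988]), 'tvec': array([-0.07521785, -0.31418664,  1.37091205])}
side {'intrinsics': array([[509.32331581,   0.        , 272.34712536],
       [  0.        , 509.32331581, 214.65372006],
       [  0.        ,   0.        ,   1.        ]]), 'rvec': array([ 0.35192289, -2.67843995,  1.37948115]), 'tvec': array([0.51866061, 0.14187687, 1.00136703])}
wrist {'intrinsics': array([[343.86984934,   0.        , 276.01955654],
       [  0.        , 343.86984934, 212.90248582],
       [  0.        ,   0.        ,   1.        ]]), 'mount': array([[ 9.99999609e-01, -5.66319098e-04, -6.79095184e-04,
        -1.36771930e-03],
       [ 7.38595032e-04,  9.57220204e-01,  2.89359526e-01,
        -7.40563225e-02],
       [ 4.86173805e-04, -2.89359915e-01,  9.57220248e-01,
         3.03185143e-02],
       [ 0.00000000e+00,  0.00000000e+00,  0.00000000e+00,
         1.00000000e+00]])}
```

View pics/scene0.png

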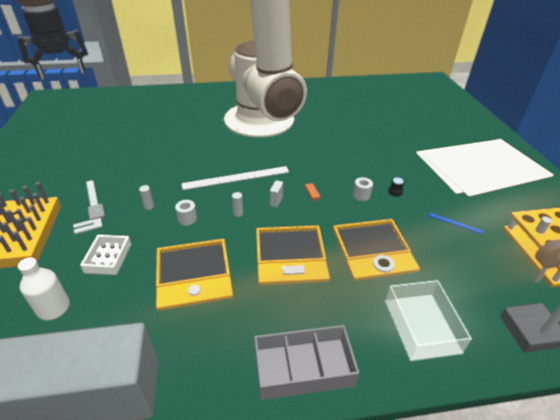

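View pics/side0.png

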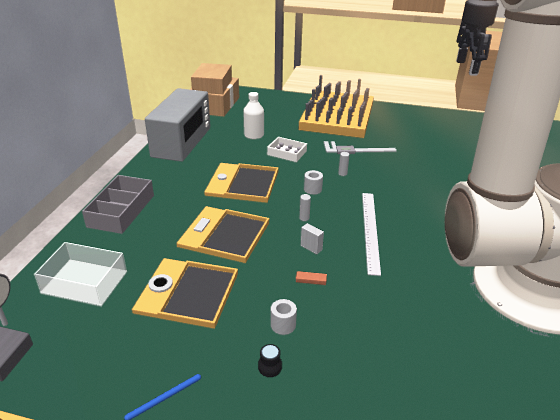

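View pics/wrist0.png

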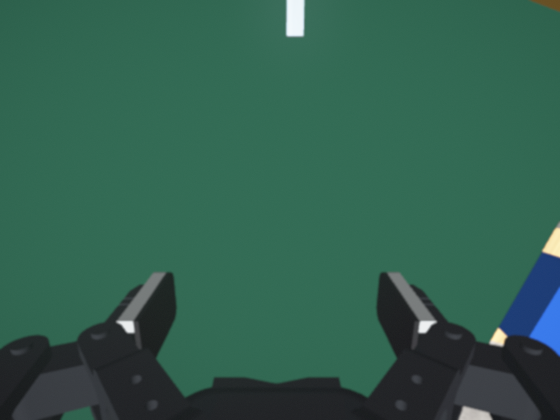

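Scene: the row runs rod (147,197), bush (186,212), rod (237,204), block (276,194), oilstone (313,191), bush (363,188), loupe (397,186). The trays are rod on the left, with its sample at (194,290), block in the middle (293,270) and bush on the right (384,263). I'll measure them next.

```bash
cat > h.py <<'E'
import numpy as np, cv2
from scipy.spatial.transform import Rotation as R
K={};
def cam(c,obs=None):
    """returns K, Rcw (cam->world), origin"""
    if "rvec" in c:
        Rw=cv2.Rodrigues(c["rvec"])[0]; return c["intrinsics"],Rw.T,-Rw.T@np.ravel(c["tvec"])
    Rt=R.from_quat(obs["eef_rot"]).as_matrix(); M=c["mount"]
    return c["intrinsics"],Rt@M[:3,:3],obs["tcp_pos"]+Rt@M[:3,3]
def ray(C,uv):
    d=C[1]@np.linalg.inv(C[0])@np.array([uv[0],uv[1],1.]);return d/np.linalg.norm(d)
def onplane(C,uv,z):
    d=ray(C,uv);return C[2]+d*(z-C[2][2])/d[2]
def proj(C,p):
    q=C[0]@(C[1].T@(np.asarray(p)-C[2]));return q[:2]/q[2]
def tri(C1,u1,C2,u2):
    A=[];b=[]
    d1,d2=ray(C1,u1),ray(C2,u2)
    s=np.linalg.lstsq(np.stack([d1,-d2],1),C2[2]-C1[2],rcond=None)[0]
    p,q=C1[2]+s[0]*d1,C2[2]+s[1]*d2
    return (p+q)/2,np.linalg.norm(p-q)
E
python3 - <<'E'
import cv2
a=cv2.imread('pics/scene0.png');b=cv2.imread('pics/side0.png')
cv2.imwrite('pics/sc_z.png',cv2.resize(a[165:310,130:430][:, :],None,fx=2.66,fy=2.66,interpolation=cv2.INTER_CUBIC))
cv2.imwrite('pics/si_z.png',cv2.resize(b[140:390,120:360],None,fx=2.4,fy=2.4,interpolation=cv2.INTER_CUBIC))
E
```

```text
(no output)
```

View pics/sc_z.png

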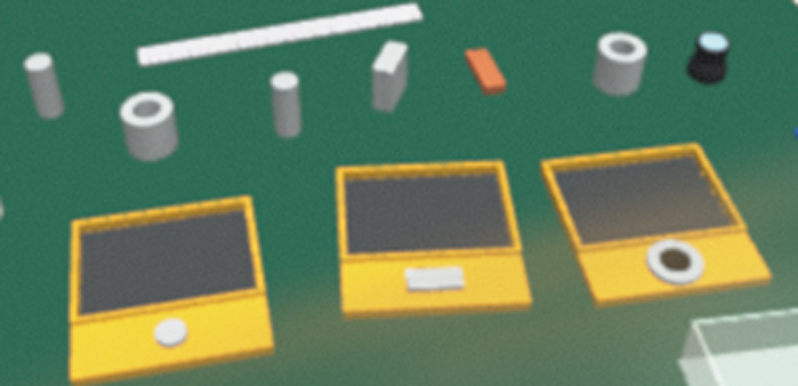

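View pics/si_z.png

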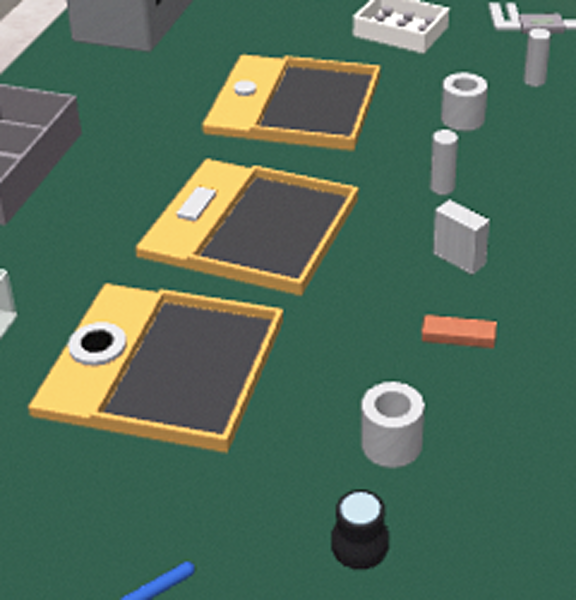

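```bash
python3 - <<'E'
from h import *
from station import eyes
S=cam(eyes.camera("scene"));D=cam(eyes.camera("side"))
sc=lambda u,v:(u/2.66+130,v/2.66+165); si=lambda u,v:(u/2.4+120,v/2.4+140)
P={'rodL':((39,61),(539,36)),'bushL':((148,108),(465,86)),'rodR':((285,80),(444,137)),'block':((391,54),(461,217)),'bushR':((621,46),(392,402)),'loupe':((713,42),(361,508)),
'sRod':((171,331),(245,88)),'sBlk':((435,277),(197,203)),'sBush':((676,260),(97,344)),
# outer bay wall corners nearest robot, tops: (y-,y+)
'tRod-':((73,221),(379,67)),'tRod+':((249,198),(355,143)),
'tBlk-':((338,168),(357,187)),'tBlk+':((502,162),(301,290)),
'tBush-':((544,160),(282,311)),'tBush+':((696,146),(229,446)),
}
for k,(a,b) in P.items():
    p,e=tri(S,sc(*a),D,si(*b));print(k,p.round(4),round(e,4))
E
```

```text
rodL [ 0.4292 -0.3269  0.0577] 0.0032
bushL [ 0.4904 -0.2283  0.0419] 0.0015
rodR [ 0.4876 -0.1033  0.0593] 0.001
block [4.499e-01 4.000e-04 4.970e-02] 0.0028
bushR [0.4574 0.2267 0.0444] 0.0002
loupe [0.4558 0.3226 0.0396] 0.0014
sRod [ 0.7235 -0.2081  0.0128] 0.0009
sBlk [ 6.982e-01 -3.000e-04  1.380e-02] 0.0002
sBush [0.707  0.1983 0.0138] 0.0006
tRod- [ 0.5966 -0.2908  0.0127] 0.0022
tRod+ [ 0.5846 -0.1438  0.009 ] 0.0012
tBlk- [ 0.5616 -0.064   0.014 ] 0.0002
tBlk+ [0.5699 0.0852 0.0092] 0.0026
tBush- [0.5761 0.1214 0.014 ] 0.0002
tBush+ [0.5703 0.2681 0.0088] 0.0009
```

Triangulated tops are 57.7–59.3 mm for the rods, 42–44 mm for the bushes, 49.7 mm for the block and 39.6 mm for the loupe. These match the given sizes. From near wall corner to sample measures 133 mm for each tray, as it should. Next is the first approach, to above rod L.

```bash
cat >> h.py <<'E'
def delta(obs,pos,yaw=None):
    Rt=R.from_quat(obs["eef_rot"]).as_matrix()
    d=Rt.T@(np.asarray(pos)-obs["tcp_pos"])*100
    rv=np.zeros(3)
    if yaw is not None:
        x=np.array([np.cos(yaw),np.sin(yaw),0]);z=np.array([0,0,-1.]);T=np.stack([x,np.cross(z,x),z],1)
        rv=R.from_matrix(Rt.T@T).as_rotvec()
    return rv.round(3),d.round(2)
E
python3 - <<'E'
from h import *
from station import r
print(delta(r.get_obs(),(.429,-.327,.30),0))
E
```

```text
(array([-0.000e+00,  1.000e-03, -1.269e+00]), array([-11.02, -31.24,  10.44]))
```

Emit:
servo_tool(
  deltas=[
    [0, 0, -0.06, -0.5, -1.5, 0, 8.5],
    [0, 0, -0.17, -1.5, -4.3, 0.5, 8.5],
    [0, 0, -0.29, -2.5, -7.2, 1.5, 8.5],
    [0, 0, -0.41, -3.6, -10.2, 2.5, 8.5],
    [0, 0, -0.53, -4.7, -13.2, 3.5, 8.5],
    [0, 0, -0.65, -5.8, -16.2, 4.5, 8.5],
    [0, 0, -0.77, -6.8, -19.2, 5.5, 8.5],
    [0, 0, -0.89, -7.9, -22.2, 6.7, 8.5],
    [0, 0, -1.01, -8.9, -25.2, 8.0, 8.5],
    [0, 0, -1.13, -9.9, -28.2, 9.2, 8.5],
    [0, 0, -1.22, -10.6, -30.3, 10.0, 8.5],
    [0, 0, -1.27, -11.0, -31.2, 10.4, 8.5],
  ],
)

```text
time: 1.25
tcp_pos: [0.4305, -0.3255, 0.2991]
eef_rot: [1.0, 0.004, -0.0, -0.001]
force: [-0.3, -0.2, -0.3]
grip_width: 0.085
```

```bash
python3 - <<'E'
from h import *
from station import r,eyes
o=r.get_obs();c=eyes.camera("wrist");C=cam(c,o)
print(o["time"],o["tcp_pos"],o["qpos"].round(3))
im=c["pixels"]
for k,p in {'rodL':(.429,-.327,.06),'bushL':(.490,-.228,.044)}.items():
    u=proj(C,p);print(k,u); 
cv2.imwrite("pics/w1.png",im)
E
```

```text
1.25 [ 0.430493   -0.32547273  0.29908846] [-6.470e-01  4.900e-02 -6.800e-02  1.456e+00  1.000e-03  9.150e-01]
rodL [274.24449027 233.60364385]
bushL [375.81087007  72.11534423]
```

View pics/w1.png

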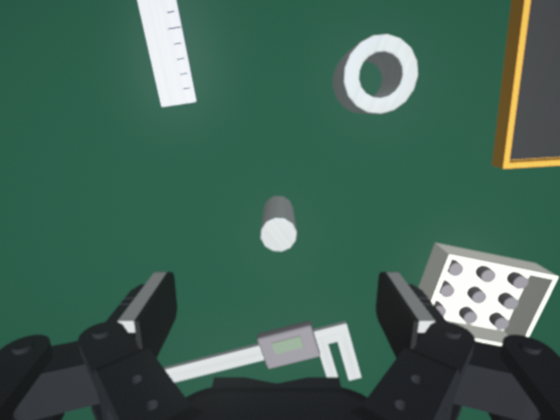

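Rod top is at (279,235) against a predicted (274,234), and the bush is at (381,74) against (376,72). That is a consistent +3 mm in x. I'm descending on rod L.

Emit:
servo_tool(
  deltas=[
    [0, 0, 0, 0.1, 0, 1.5, 8.5],
    [0, 0, 0, 0.3, 0.1, 4.5, 7],
    [0, 0, 0, 0.3, 0.1, 7.5, 6],
    [0, 0, 0, 0.3, 0.1, 9.5, 6],
    [0, 0, 0, 0.3, 0.1, 10.4, 6],
    [0, 0, 0, 0.3, 0.1, 10.4, 4],
    [0, 0, 0, 0.3, 0.1, 10.4, 1.5],
    [0, 0, 0, 0.3, 0.1, 10.4, 1.5],
    [0, 0, 0, 0.3, 0.1, 10.4, 1.5],
    [0, 0, 0, 0.3, 0.1, 10.4, 1.5],
    [0, 0, 0, 0.3, 0.1, 10.4, 1.5],
    [0, 0, 0, 0.3, 0.1, 10.4, 1.5],
  ],
  newtons=50,
)

```text
time: 2.3
tcp_pos: [0.432, -0.3288, 0.1986]
eef_rot: [1.0, 0.0, 0.001, 0.001]
force: [-2.1, -0.3, 7.3]
grip_width: 0.0229
```

Emit:
servo_tool(
  deltas=[
    [0, 0, 0, 0, 0, -1, 1.5],
    [0, 0, 0, 0, 0, -3.5, 1.5],
    [0, 0, 0, 0.5, -0.2, -6.5, 1.5],
    [0, 0, 0, 2.5, -1, -8.5, 1.5],
    [0, 0, 0, 5.5, -2.2, -9, 1.5],
    [0, 0, 0, 9, -3.5, -9, 1.5],
    [0, 0, 0, 12.5, -5, -9, 1.5],
    [0, 0, 0, 16, -6.4, -9, 1.5],
    [0, 0, 0, 18.8, -7.4, -9, 1.5],
    [0, 0, 0, 20.2, -7.8, -9, 1.5],
    [0, 0, 0, 20.5, -7.9, -9, 1.5],
    [0, 0, 0, 20.5, -7.9, -9, 1.5],
  ],
)

```text
time: 3.3
tcp_pos: [0.6372, -0.2486, 0.2864]
eef_rot: [1.0, 0.001, -0.0, -0.0]
force: [0.4, -0.5, -2.7]
grip_width: 0.023
```

```bash
python3 - <<'E'
from h import *
from station import r,eyes
o=r.get_obs();c=eyes.camera("wrist");C=cam(c,o)
print(o["time"],o["tcp_pos"],o["eef_rot"],o["qpos"].round(3),o["force"])
cv2.imwrite("pics/w2.png",c["pixels"]);cv2.imwrite("pics/s2.png",eyes.camera("side")["pixels"])
E
```

```text
3.3 [ 0.63722348 -0.24860714  0.28641489] [ 9.99999289e-01  1.11155574e-03 -4.05965355e-04 -1.48710437e-04] [-0.372  0.402  0.324  1.494 -0.     1.197] [ 0.41821183 -0.46469578 -2.65908965]
```

View pics/w2.png

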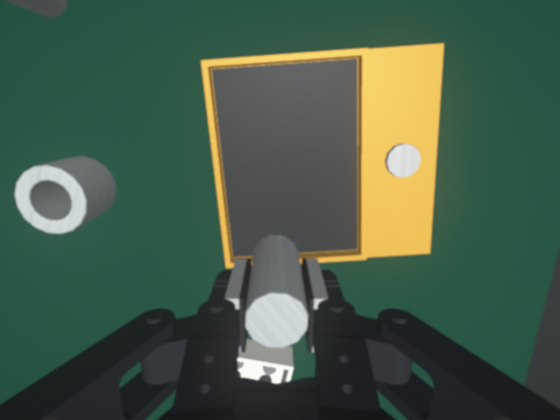

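View pics/s2.png

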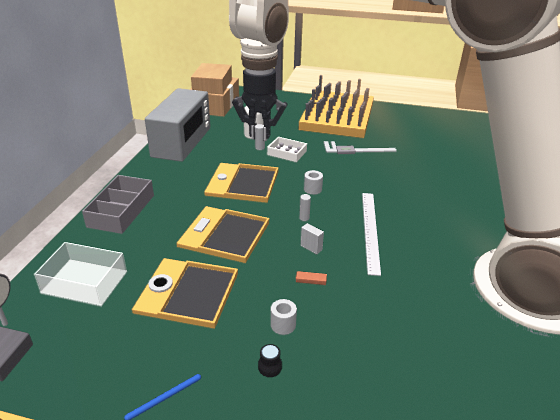

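Rod L is held at the top of the grip, with the tray bay's outer corners at about (202,61) and (228,268). I'm checking those against the first estimate.

```bash
python3 - <<'E'
from h import *
from station import r,eyes
o=r.get_obs();C=cam(eyes.camera("wrist"),o)
for uv in ((202,61),(228,268),(444,44),(432,253)): print(onplane(C,uv,.014 if uv[0]<300 else .010).round(4))
print('sample',onplane(C,(403,160),.016))
E
```

```text
[ 0.5875 -0.1444  0.014 ]
[ 0.5984 -0.2921  0.014 ]
[ 0.7451 -0.1337  0.01  ]
[ 0.7566 -0.2812  0.01  ]
sample [ 0.72424279 -0.20837005  0.016     ]
```

Emit:
servo_tool(
  deltas=[
    [0, 0, 0, 0, 0, 1, 1.5],
    [0, 0, 0, 0, 0, 3, 1.5],
    [0, 0, 0, 0, 0, 5.2, 1.5],
    [0, 0, 0, 0, 0, 6.8, 1.5],
    [0, 0, 0, 0, 0, 7.6, 1.5],
    [0, 0, 0, 0, 0, 8.0, 1.5],
    [0, 0, 0, 0, 0, 8.3, 1.5],
    [0, 0, 0, 0, 0, 8.3, 1.5],
    [0, 0, 0, 0, 0, 8.3, 1.5],
  ],
)

```text
time: 4.2
tcp_pos: [0.6368, -0.2494, 0.2048]
eef_rot: [1.0, 0.0, 0.001, 0.0]
force: [0.6, -0.0, -2.4]
grip_width: 0.0229
```

Emit:
servo_tool(
  deltas=[
    [0, 0, 0, 0, 0, 0.15, 1.5],
    [0, 0, 0, 0, 0, 0.25, 1.5],
    [0, 0, 0, 0, 0, 0.25, 1.5],
  ],
)

```text
time: 4.45
tcp_pos: [0.6369, -0.2492, 0.2026]
eef_rot: [1.0, 0.001, 0.001, 0.0]
force: [-2.0, -0.5, 3.1]
grip_width: 0.0227
```

Contact: the force changed from −2.4 to +3.1 N. I'm releasing, then lifting and moving to bush L.

Emit:
servo_tool(
  deltas=[
    [0, 0, 0, 0, 0, 0, 2.6],
    [0, 0, 0, 0, 0, 0, 4],
    [0, 0, 0, 0, 0, 0, 6],
    [0, 0, 0, 0, 0, 0, 6],
    [0, 0, 0, 0, 0, 0, 6],
    [0, 0, 0, 0, 0, -1.5, 6],
    [0, 0, 0, 0, 0, -4.5, 6],
    [0, 0, 0, 0, 0, -8, 7],
    [0, 0, 0, -1, 0, -10, 8.5],
    [0, 0, 0, -4, 0, -10.5, 8.5],
    [0, 0, 0, -8, -0.5, -10.5, 8.5],
    [0, 0, 0, -11, -1, -10.5, 8.5],
  ],
)

```text
time: 5.45
tcp_pos: [0.5249, -0.2392, 0.3065]
eef_rot: [1.0, 0.0, 0.0, 0.0]
force: [-1.0, -0.6, -0.1]
grip_width: 0.0849
```

```bash
python3 - <<'E'
from h import *
from station import r,eyes
o=r.get_obs();c=eyes.camera("wrist");C=cam(c,o)
print(o["time"],o["tcp_pos"],o["eef_rot"])
cv2.imwrite("pics/w3.png",c["pixels"]);cv2.imwrite("pics/s3.png",eyes.camera("side")["pixels"][130:260,180:420].repeat(3,0).repeat(3,1))
for k,p in {'bushL':(.4904,-.2283,.044),'rodR':(.488,-.1033,.06)}.items(): print(k,proj(C,p))
E
```

```text
5.45 [ 0.52486299 -0.2391754   0.30650101] [9.99999872e-01 4.42828555e-04 1.70267540e-04 1.74621637e-04]
bushL [226.90415483 204.80589216]
rodR [209.23206444  -6.30229813]
```

View pics/w3.png

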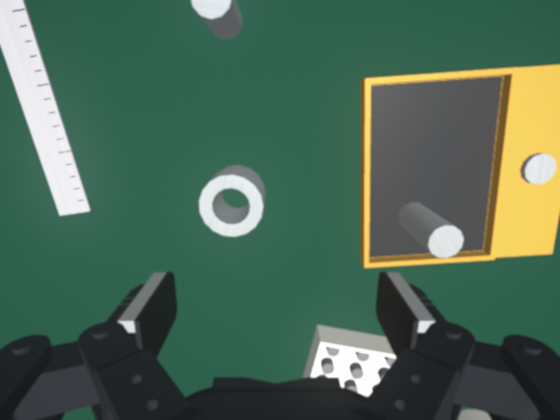

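View pics/s3.png

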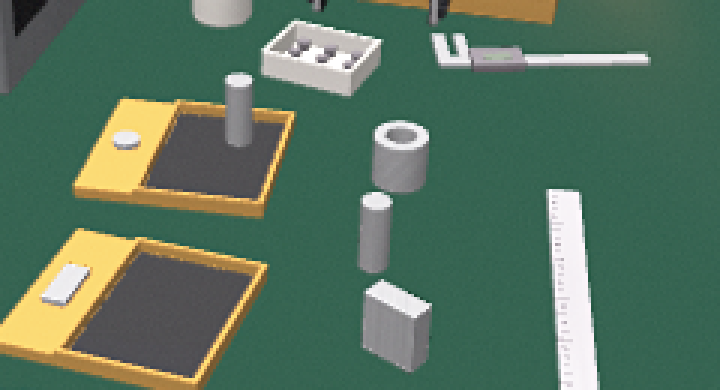

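Rod L stands in its tray. The bush top is at (232,202) in the wrist image, which gives (0.4935, −0.2265). I'm grasping it.

Emit:
servo_tool(
  deltas=[
    [0, 0, 0, -1.5, -0.5, 0.5, 8],
    [0, 0, 0, -3, -1.1, 2, 7.3],
    [0, 0, 0, -3.3, -1.25, 5, 7.3],
    [0, 0, 0, -3.3, -1.25, 8.5, 7.3],
    [0, 0, 0, -3.3, -1.25, 11, 7.3],
    [0, 0, 0, -3.3, -1.25, 12.2, 7.3],
    [0, 0, 0, -3.3, -1.25, 12.2, 6],
    [0, 0, 0, -3.3, -1.25, 12.2, 3.8],
    [0, 0, 0, -3.3, -1.25, 12.2, 3.8],
    [0, 0, 0, -3.3, -1.25, 12.2, 3.8],
    [0, 0, 0, -3.3, -1.25, 12.2, 3.8],
  ],
  newtons=60,
)

```text
time: 6.47
tcp_pos: [0.4942, -0.2271, 0.1857]
eef_rot: [1.0, 0.001, 0.001, 0.001]
force: [-0.3, 0.2, 2.4]
grip_width: 0.0452
```

Emit:
servo_tool(
  deltas=[
    [0, 0, 0, 0, 0, -0.7, 3.8],
    [0, 0, 0, 0, 0, -2.5, 3.8],
    [0, 0, 0, 0, 0, -5.5, 3.8],
    [0, 0, 0, 0.2, -0.5, -8, 3.8],
    [0, 0, 0, 0.8, -2.5, -9.5, 3.8],
    [0, 0, 0, 1.7, -5.5, -10, 3.8],
    [0, 0, 0, 2.7, -9, -10, 3.8],
    [0, 0, 0, 3.7, -12.5, -10, 3.8],
    [0, 0, 0, 4.7, -16, -10, 3.8],
    [0, 0, 0, 5.7, -19.5, -10, 3.8],
    [0, 0, 0, 6.7, -23, -10, 3.8],
    [0, 0, 0, 7.7, -26.5, -10, 3.8],
  ],
)

```text
time: 7.47
tcp_pos: [0.5704, 0.0401, 0.2852]
eef_rot: [1.0, 0.0, 0.0, -0.0]
force: [0.8, -0.2, -2.9]
grip_width: 0.0445
```

Emit:
servo_tool(
  deltas=[
    [0, 0, 0, 1, -3.5, 0, 3.8],
    [0, 0, 0, 2, -7, 0, 3.8],
    [0, 0, 0, 3, -10.5, 0, 3.8],
    [0, 0, 0, 4, -13.5, 0, 3.8],
    [0, 0, 0, 4.6, -15.4, 0, 3.8],
    [0, 0, 0, 4.8, -16, 0, 3.8],
    [0, 0, 0, 4.8, -16, 0, 3.8],
  ],
)

```text
time: 8.05
tcp_pos: [0.6183, 0.1998, 0.2842]
eef_rot: [1.0, 0.002, -0.0, 0.0]
force: [-0.2, -0.5, -3.2]
grip_width: 0.0448
```

```bash
python3 - <<'E'
from h import *
from station import r,eyes
o=r.get_obs();c=eyes.camera("wrist");C=cam(c,o)
print(o["time"],o["tcp_pos"],o["eef_rot"],o["qpos"].round(2))
cv2.imwrite("pics/w4.png",c["pixels"])
E
```

```text
8.05 [0.61825405 0.19977642 0.28421523] [ 9.99998817e-01  1.53450256e-03 -1.02597094e-04  4.59050931e-07] [0.31 0.31 0.21 1.46 0.   1.88]
```

View pics/w4.png

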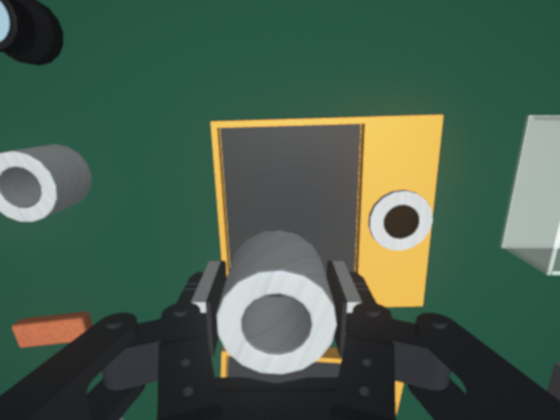

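```bash
python3 - <<'E'
from h import *
from station import r,eyes
o=r.get_obs();C=cam(eyes.camera("wrist"),o)
print(onplane(C,(212,122),.014),onplane(C,(401,220),.016),onplane(C,(443,115),.010))
E
```

```text
[0.57449857 0.2651743  0.014     ] [0.70867561 0.19648958 0.016     ] [0.73160665 0.269853   0.01      ]
```

Emit:
servo_tool(
  deltas=[
    [0, 0, 0, 0.3, -1.3, 0.3, 3.8],
    [0, 0, 0, 0.5, -2.7, 1.5, 3.8],
    [0, 0, 0, 0.5, -2.9, 3.5, 3.8],
    [0, 0, 0, 0.5, -2.9, 5.5, 3.8],
    [0, 0, 0, 0.5, -2.9, 7.3, 3.8],
    [0, 0, 0, 0.5, -2.9, 8.5, 3.8],
    [0, 0, 0, 0.5, -2.9, 9.0, 3.8],
    [0, 0, 0, 0.5, -2.9, 9.3, 3.8],
    [0, 0, 0, 0.5, -2.9, 9.3, 3.8],
    [0, 0, 0, 0.5, -2.9, 9.3, 3.8],
  ],
)

```text
time: 8.98
tcp_pos: [0.6234, 0.2274, 0.1922]
eef_rot: [1.0, 0.0, 0.001, -0.0]
force: [-0.1, 0.5, -1.7]
grip_width: 0.0449
```

Emit:
servo_tool(
  deltas=[
    [0, 0, 0, 0, 0, 0.15, 3.8],
    [0, 0, 0, 0, 0, 0.25, 3.8],
    [0, 0, 0, 0, 0, 0.25, 3.8],
  ],
)

```text
time: 9.23
tcp_pos: [0.6234, 0.2274, 0.1897]
eef_rot: [1.0, 0.0, 0.001, -0.0]
force: [1.2, -0.2, 1.8]
grip_width: 0.0447
```

Emit:
servo_tool(
  deltas=[
    [0, 0, 0, 0, 0, 0, 4.8],
    [0, 0, 0, 0, 0, 0, 6],
    [0, 0, 0, 0, 0, 0, 6],
    [0, 0, 0, 0, 0, 0, 6],
    [0, 0, 0, 0, 0, -1.5, 6],
    [0, 0, 0, 0, 0, -4.5, 6],
    [0, 0, 0, 0, 0, -8, 7],
    [0, 0, 0, -1.5, 0, -10, 8.5],
    [0, 0, 0, -5, 0, -11, 8.5],
    [0, 0, 0, -9, 0, -11, 8.5],
    [0, 0, 0, -12, 0, -11, 8.5],
    [0, 0, 0, -13, 0, -11, 8.5],
  ],
)

```text
time: 10.23
tcp_pos: [0.49, 0.227, 0.2994]
eef_rot: [1.0, 0.001, -0.0, -0.0]
force: [-0.4, -0.2, -0.1]
grip_width: 0.085
```

```bash
python3 - <<'E'
from h import *
from station import r,eyes
o=r.get_obs();c=eyes.camera("wrist");C=cam(c,o)
print(o["time"],o["tcp_pos"],o["eef_rot"])
cv2.imwrite("pics/w5.png",c["pixels"])
for k,p in {'bushR':(.4574,.2267,.044),'loupe':(.4558,.3226,.04)}.items(): print(k,proj(C,p))
E
```

```text
10.2333 [0.49002521 0.22704453 0.29938475] [ 9.99999552e-01  9.27867416e-04 -1.51892433e-04 -1.12251017e-04]
bushR [229.0671225  223.38411473]
loupe [221.43341608  74.76379746]
```

View pics/w5.png

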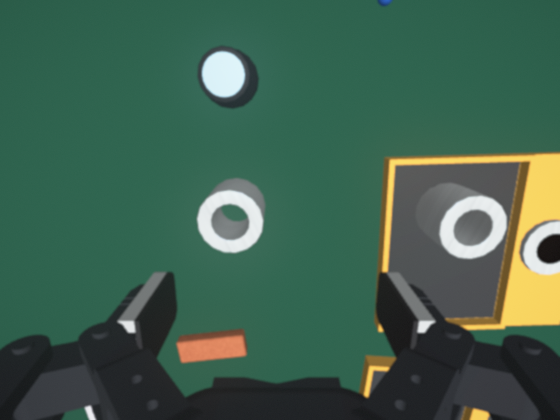

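Bush R is at (231,221), within 2 px of the prediction. The loupe is at (224,75), also as predicted. The first bush stands in its tray. I'm grasping bush R.

Emit:
servo_tool(
  deltas=[
    [0, 0, 0, -1.5, 0, 0.5, 8],
    [0, 0, 0, -3.2, -0.1, 2, 7.3],
    [0, 0, 0, -3.4, -0.1, 5, 7.3],
    [0, 0, 0, -3.4, -0.1, 8.5, 7.3],
    [0, 0, 0, -3.4, -0.1, 10.7, 7.3],
    [0, 0, 0, -3.4, -0.1, 11.6, 7.3],
    [0, 0, 0, -3.4, -0.1, 11.6, 6],
    [0, 0, 0, -3.4, -0.1, 11.6, 3.8],
    [0, 0, 0, -3.4, -0.1, 11.6, 3.8],
    [0, 0, 0, -3.4, -0.1, 11.6, 3.8],
    [0, 0, 0, -3.4, -0.1, 11.6, 3.8],
  ],
)

```text
time: 11.2
tcp_pos: [0.4598, 0.2284, 0.1843]
eef_rot: [1.0, 0.0, 0.001, -0.001]
force: [1.0, 0.1, 3.4]
grip_width: 0.0448
```

Emit:
servo_tool(
  deltas=[
    [0, 0, 0, 0, 0, -0.7, 3.8],
    [0, 0, 0, 0, 0, -2.5, 3.8],
    [0, 0, 0, 0, 0, -5.5, 3.8],
    [0, 0, 0, 0.5, 0.2, -8, 3.8],
    [0, 0, 0, 2.5, 1, -9, 3.8],
    [0, 0, 0, 6, 2.4, -9, 3.8],
    [0, 0, 0, 9.5, 3.9, -9, 3.8],
    [0, 0, 0, 13, 5.3, -9, 3.8],
    [0, 0, 0, 15.5, 6.4, -9, 3.8],
    [0, 0, 0, 16.4, 6.8, -9, 3.8],
    [0, 0, 0, 16.6, 6.8, -9, 3.8],
    [0, 0, 0, 16.6, 6.8, -9, 3.8],
  ],
)

```text
time: 12.2
tcp_pos: [0.6252, 0.1602, 0.2724]
eef_rot: [1.0, 0.0, -0.001, 0.0]
force: [-0.1, -0.4, -3.8]
grip_width: 0.0449
```

Emit:
servo_tool(
  deltas=[
    [0, 0, 0, 0, 0, 1, 3.8],
    [0, 0, 0, 0, 0, 3, 3.8],
    [0, 0, 0, 0, 0, 5.2, 3.8],
    [0, 0, 0, 0, 0, 7, 3.8],
    [0, 0, 0, 0, 0, 8, 3.8],
    [0, 0, 0, 0, 0, 8.3, 3.8],
    [0, 0, 0, 0, 0, 8.4, 3.8],
    [0, 0, 0, 0, 0, 8.4, 3.8],
  ],
)

```text
time: 12.87
tcp_pos: [0.625, 0.1607, 0.1893]
eef_rot: [1.0, 0.001, 0.0, -0.0]
force: [0.3, 0.8, -3.4]
grip_width: 0.0449
```

Emit:
servo_tool(
  deltas=[
    [0, 0, 0, 0, 0, 0.1, 3.8],
    [0, 0, 0, 0, 0, 0.18, 3.8],
    [0, 0, 0, 0, 0, 0.18, 3.8],
  ],
)

```text
time: 13.12
tcp_pos: [0.6254, 0.1605, 0.1883]
eef_rot: [1.0, 0.001, 0.001, -0.0]
force: [-1.7, -0.4, 3.6]
grip_width: 0.0448
```

Contact, so I'm releasing and going to hover near the block.

Emit:
servo_tool(
  deltas=[
    [0, 0, 0, 0, 0, 0, 4.8],
    [0, 0, 0, 0, 0, 0, 6],
    [0, 0, 0, 0, 0, 0, 6],
    [0, 0, 0, 0, 0, 0, 6],
    [0, 0, 0, 0, 0, -1.5, 6],
    [0, 0, 0, 0, 0, -4.5, 6],
    [0, 0, 0, 0, 0, -8, 7],
    [0, 0, 0, -1, 1, -10, 8.5],
    [0, 0, 0, -3.5, 3.5, -11, 8.5],
    [0, 0, 0, -6, 6, -11, 8.5],
    [0, 0, 0, -8.5, 8.5, -11, 8.5],
    [0, 0, 0, -11, 11, -11, 8.5],
  ],
)

```text
time: 14.12
tcp_pos: [0.5141, 0.0494, 0.297]
eef_rot: [1.0, 0.001, 0.0, 0.0]
force: [0.3, -0.7, 0.2]
grip_width: 0.0848
```

Emit:
servo_tool(
  deltas=[
    [0, 0, 0, -2.2, 2.2, 0, 8.5],
    [0, 0, 0, -3.8, 4, 0, 8.5],
    [0, 0, 0, -4.5, 5, 0, 8.5],
    [0, 0, 0, -4.5, 5, 0, 8.5],
  ],
)

```text
time: 14.45
tcp_pos: [0.4695, -0.0012, 0.2974]
eef_rot: [1.0, -0.0, 0.001, 0.0]
force: [0.4, 0.8, 0.8]
grip_width: 0.0848
```

```bash
python3 - <<'E'
from h import *
from station import r,eyes
o=r.get_obs();c=eyes.camera("wrist");C=cam(c,o)
print(o["time"],o["tcp_pos"],o["eef_rot"])
im=c["pixels"];cv2.imwrite("pics/w6.png",im);cv2.imwrite("pics/s6.png",eyes.camera("side")["pixels"])
for k,p in {'block':(.45,.0004,.05),'rodR':(.488,-.1033,.06)}.items(): print(k,proj(C,p))
g=cv2.cvtColor(im,cv2.COLOR_BGR2HSV)
m=((g[...,2]>190)&(g[...,1]<50)).astype(np.uint8)
n,l,s,ce=cv2.connectedComponentsWithStats(m)
for i in range(1,n):
    if s[i,4]>150: 
        print(s[i],ce[i].round(1)); 
        cs=cv2.findContours((l==i).astype(np.uint8),0,2)[0][0]
        b=cv2.boxPoints(cv2.minAreaRect(cs)); print([onplane(C,q,.05).round(4)[:2].tolist() for q in b], b.round(0).tolist())
E
```

```text
14.45 [ 0.46947587 -0.0011846   0.29744032] [ 9.99999756e-01 -4.62866333e-04  5.07623440e-04  1.28003380e-04]
block [246.62165769 224.3692401 ]
rodR [301.65298077 364.21809359]
[  52  141   79  174 5263] [ 93.1 220.5]
[[0.3301, 0.0525], [0.3507, 0.0588], [0.3718, -0.0598], [0.348, -0.0683]] [[52.0, 145.0], [83.0, 135.0], [140.0, 304.0], [108.0, 315.0]]
[ 214  201   71   52 1816] [249.  226.6]
[[0.4278, 0.0], [0.4365, 0.0172], [0.4756, -0.0027], [0.4676, -0.0208]] [[213.0, 225.0], [225.0, 200.0], [285.0, 229.0], [273.0, 254.0]]
[287 352  31  26 620] [302.1 364.5]
[[0.4777, -0.1008], [0.5002, -0.1008], [0.5009, -0.1237], [0.4778, -0.1237]] [[287.0, 352.0], [317.0, 352.0], [317.0, 377.0], [287.0, 377.0]]
```

View pics/w6.png

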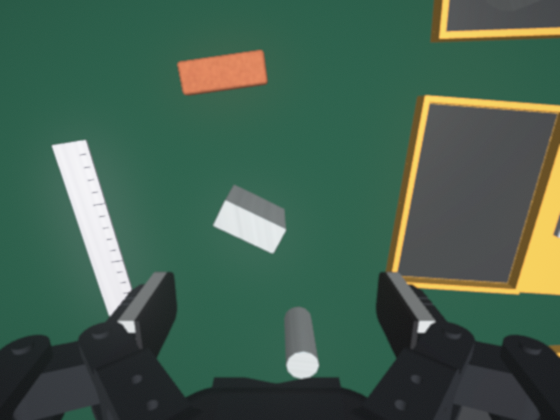

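View pics/s6.png

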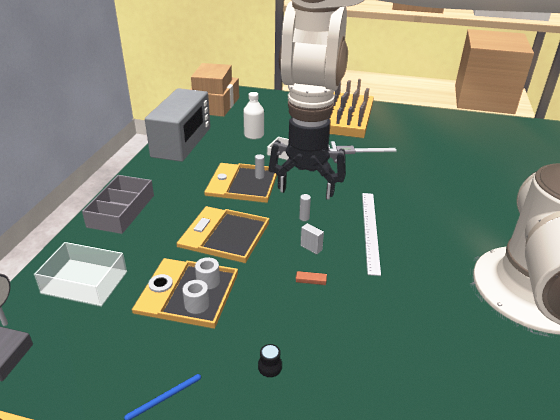

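The block top is 45 × 20 mm, centred at (0.452, −0.0016), with its long axis at −27.3°. Both bushes stand in their tray. I'm turning the jaws across the 20 mm.

Emit:
servo_tool(
  deltas=[
    [0, 0, -0.05, -0.1, 0, 0, 7],
    [0, 0, -0.15, -0.3, 0, 0, 5],
    [0, 0, -0.27, -0.5, 0, 0, 5],
    [0, 0, -0.39, -0.8, 0, 0, 5],
    [0, 0, -0.51, -1, 0, 0, 5],
    [0, 0, -0.63, -1.2, 0, 0, 5],
    [0, 0, -0.75, -1.4, 0, 0, 5],
    [0, 0, -0.87, -1.6, 0, 0, 5],
    [0, 0, -0.99, -1.75, 0, 0, 5],
    [0, 0, -1.07, -1.75, 0, 0, 5],
    [0, 0, -1.094, -1.75, 0, 0, 5],
    [0, 0, -1.094, -1.75, 0, 0, 5],
  ],
)

```text
time: 15.55
tcp_pos: [0.4536, 0.0009, 0.2967]
eef_rot: [0.854, 0.521, -0.0, -0.0]
force: [-0.1, -0.8, -0.4]
grip_width: 0.0501
```

```bash
python3 - <<'E'
from h import *
from station import r,eyes
o=r.get_obs();c=eyes.camera("wrist");C=cam(c,o)
print(o["time"],o["tcp_pos"],o["eef_rot"])
im=c["pixels"];cv2.imwrite("pics/w7.png",im)
g=cv2.cvtColor(im,cv2.COLOR_BGR2HSV)
m=((g[...,2]>190)&(g[...,1]<50)).astype(np.uint8)
n,l,s,ce=cv2.connectedComponentsWithStats(m)
for i in range(1,n):
    if s[i,4]>300: 
        cs=cv2.findContours((l==i).astype(np.uint8),0,2)[0][0]
        b=cv2.boxPoints(cv2.minAreaRect(cs)); print(onplane(C,b.mean(0),.05),[onplane(C,q,.05).round(4)[:2].tolist() for q in b], b.round(0).tolist())
E
```

```text
15.55 [0.45360215 0.00087127 0.29666592] [ 8.53729867e-01  5.20716128e-01 -8.15869908e-05 -1.47482005e-04]
[ 0.3392663  -0.04518174  0.05      ] [[0.3422, -0.1543], [0.316, 0.0444], [0.3367, 0.0499], [0.3674, -0.1535]] [[-21.0, 185.0], [229.0, -21.0], [256.0, 12.0], [6.0, 218.0]]
[ 0.45071526 -0.00146908  0.05      ] [[0.4279, 0.0003], [0.4362, 0.0163], [0.4748, -0.0033], [0.4661, -0.0203]] [[255.0, 193.0], [283.0, 193.0], [283.0, 255.0], [255.0, 255.0]]
[0.61773233 0.14400893 0.05      ] [[0.5969, 0.1436], [0.6021, 0.1538], [0.6395, 0.1445], [0.634, 0.1338]] [[543.0, 308.0], [559.0, 308.0], [559.0, 352.0], [543.0, 352.0]]
```

View pics/w7.png

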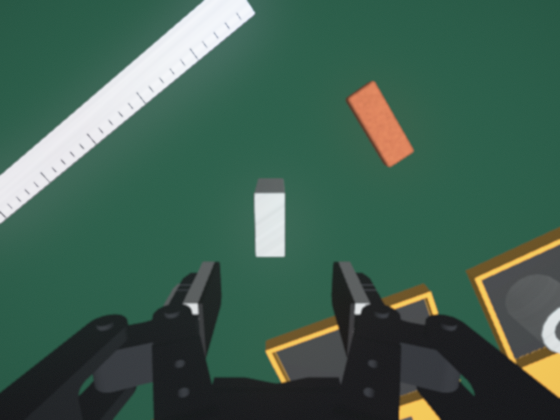

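Jaws are square to the block, whose image is axis-aligned at (255–283, 193–255). I'm descending.

Emit:
servo_tool(
  deltas=[
    [0, 0, 0, -0.2, 0, 1, 5],
    [0, 0, 0, -0.2, -0.1, 4, 5],
    [0, 0, 0, -0.2, -0.1, 7.5, 5],
    [0, 0, 0, -0.2, -0.1, 9.8, 5],
    [0, 0, 0, -0.2, -0.1, 11, 5],
    [0, 0, 0, -0.2, -0.1, 11, 4],
    [0, 0, 0, -0.2, -0.1, 11, 2.5],
    [0, 0, 0, -0.2, -0.1, 11, 1.2],
    [0, 0, 0, -0.2, -0.1, 11, 1.2],
    [0, 0, 0, -0.2, -0.1, 11, 1.2],
    [0, 0, 0, -0.2, -0.1, 11, 1.2],
  ],
)

```text
time: 16.52
tcp_pos: [0.4516, -0.0012, 0.1882]
eef_rot: [0.854, 0.52, 0.001, 0.001]
force: [-1.3, 0.3, 6.0]
grip_width: 0.0195
```

Emit:
servo_tool(
  deltas=[
    [0, 0, 0, 0, 0, -0.7, 1.2],
    [0, 0, 0, 0, 0, -2.5, 1.2],
    [0, 0, 0, 0, 0, -5.5, 1.2],
    [0, 0, 0, 0.3, 0.5, -8, 1.2],
    [0, 0, 0, 1.2, 2.1, -9, 1.2],
    [0, 0, 0, 3, 5.2, -9, 1.2],
    [0, 0, 0, 4.8, 8.4, -9, 1.2],
    [0, 0, 0, 6.5, 11.4, -9, 1.2],
    [0, 0, 0, 7.8, 13.7, -9, 1.2],
    [0, 0, 0, 8.3, 14.6, -9, 1.2],
    [0, 0, 0, 8.3, 14.6, -9, 1.2],
    [0, 0, 0, 8.3, 14.6, -9, 1.2],
  ],
)

```text
time: 17.52
tcp_pos: [0.6188, 0.0058, 0.2763]
eef_rot: [0.854, 0.521, -0.001, -0.0]
force: [-1.7, 0.6, -3.2]
grip_width: 0.0195
```

```bash
python3 - <<'E'
from h import *
from station import r,eyes
o=r.get_obs();c=eyes.camera("wrist");C=cam(c,o)
print(o["time"],o["tcp_pos"],o["eef_rot"])
cv2.imwrite("pics/w8.png",c["pixels"])
E
```

```text
17.5167 [0.61880668 0.00575383 0.27631942] [ 8.53824839e-01  5.20559678e-01 -7.53311766e-04 -4.46392084e-04]
```

View pics/w8.png

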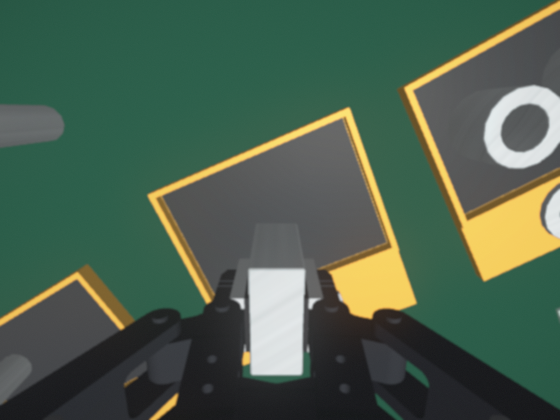

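The block is held and the near bay corners are at (149,195) and (349,109). I'm lowering it.

Emit:
servo_tool(
  deltas=[
    [0, 0, 0, 0, 0, 1, 1.2],
    [0, 0, 0, 0, 0, 3, 1.2],
    [0, 0, 0, 0, 0, 5.2, 1.2],
    [0, 0, 0, 0, 0, 7, 1.2],
    [0, 0, 0, 0, 0, 8, 1.2],
    [0, 0, 0, 0, 0, 8.3, 1.2],
    [0, 0, 0, 0, 0, 8.3, 1.2],
    [0, 0, 0, 0, 0, 8.3, 1.2],
  ],
)

```text
time: 18.23
tcp_pos: [0.6189, 0.0057, 0.1949]
eef_rot: [0.854, 0.521, 0.001, 0.0]
force: [-0.5, -0.4, -1.9]
grip_width: 0.0194
```

Emit:
servo_tool(
  deltas=[
    [0, 0, 0, 0, 0, 0.15, 1.2],
    [0, 0, 0, 0, 0, 0.27, 1.2],
    [0, 0, 0, 0, 0, 0.27, 1.2],
  ],
)

```text
time: 18.48
tcp_pos: [0.6192, 0.0057, 0.1923]
eef_rot: [0.854, 0.521, 0.001, 0.0]
force: [-1.2, -0.1, 2.8]
grip_width: 0.0196
```

Emit:
servo_tool(
  deltas=[
    [0, 0, 0, 0, 0, 0, 2.2],
    [0, 0, 0, 0, 0, 0, 4.5],
    [0, 0, 0, 0, 0, 0, 4.5],
    [0, 0, 0, 0, 0, 0, 4.5],
    [0, 0, 0, 0, 0, -1.5, 4.5],
    [0, 0, 0, 0, 0, -4.5, 5],
    [0, 0, 0, 0, 0, -8, 6],
    [0, 0, 0.05, -0.5, -0.2, -10, 6],
    [0, 0, 0.15, -2, -0.8, -11, 6],
    [0, 0, 0.27, -4, -1.7, -11, 6],
    [0, 0, 0.39, -6, -2.5, -11, 6],
    [0, 0, 0.5, -8, -3.4, -11, 6],
  ],
)

```text
time: 19.48
tcp_pos: [0.5514, -0.0502, 0.3014]
eef_rot: [0.957, 0.29, 0.0, 0.0]
force: [0.7, 0.5, -0.8]
grip_width: 0.0601
```

```bash
python3 - <<'E'
from h import *
from station import r
o=r.get_obs();print(o["tcp_pos"],delta(o,(.488,-.103,.30),0))
E
```

```text
[ 0.55138035 -0.05022106  0.30137356] (array([ 0.   , -0.   ,  0.589]), array([-8.2 ,  0.86,  0.13]))
```

Emit:
servo_tool(
  deltas=[
    [0, 0, 0.12, -2, 0.2, 0, 6],
    [0, 0, 0.24, -4, 0.4, 0, 6],
    [0, 0, 0.36, -6, 0.6, 0, 6],
    [0, 0, 0.48, -7.5, 0.8, 0, 6],
    [0, 0, 0.57, -8.2, 0.9, 0, 6],
    [0, 0, 0.59, -8.2, 0.9, 0, 6],
    [0, 0, 0.59, -8.2, 0.9, 0, 6],
  ],
)

```text
time: 20.07
tcp_pos: [0.4891, -0.1034, 0.3014]
eef_rot: [1.0, 0.003, 0.0, 0.0]
force: [0.7, 0.2, 0.4]
grip_width: 0.0605
```

```bash
python3 - <<'E'
from h import *
from station import r,eyes
o=r.get_obs();c=eyes.camera("wrist");C=cam(c,o)
print(o["time"],o["tcp_pos"],o["eef_rot"],proj(C,(.488,-.1033,.06)))
cv2.imwrite("pics/w9.png",c["pixels"])
E
```

```text
20.0667 [ 0.48910952 -0.10335938  0.30140422] [9.99996220e-01 2.73086117e-03 3.19236568e-04 7.12209239e-06] [274.2815615  229.59443223]
```

View pics/w9.png

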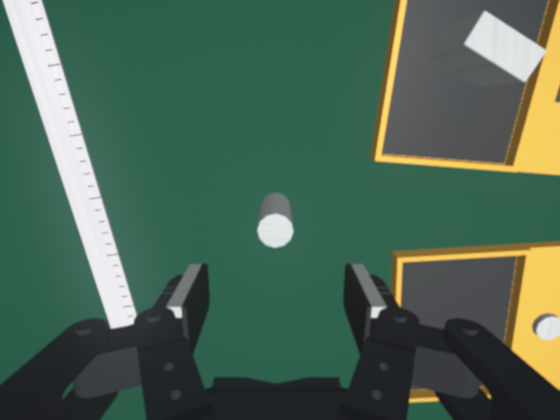

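The rod top is at (276,230), on prediction. The block stands in its bay, with its top at (505,46). I'm grasping rod R.

Emit:
servo_tool(
  deltas=[
    [0, 0, 0, 0, 0, 1.2, 6],
    [0, 0, 0, 0, 0, 4, 6],
    [0, 0, 0, 0, 0, 7.2, 6],
    [0, 0, 0, 0, 0, 9.5, 6],
    [0, 0, 0, 0, 0, 10.5, 6],
    [0, 0, 0, 0, 0, 10.5, 4],
    [0, 0, 0, 0, 0, 10.5, 1.5],
    [0, 0, 0, 0, 0, 10.5, 1.5],
    [0, 0, 0, 0, 0, 10.5, 1.5],
    [0, 0, 0, 0, 0, 10.5, 1.5],
    [0, 0, 0, 0, 0, 10.5, 1.5],
  ],
)

```text
time: 21.03
tcp_pos: [0.4897, -0.1033, 0.1978]
eef_rot: [1.0, 0.003, 0.001, 0.0]
force: [-0.1, 1.1, 7.2]
grip_width: 0.0224
```

Emit:
servo_tool(
  deltas=[
    [0, 0, 0, 0, 0, -0.8, 1.5],
    [0, 0, 0, 0, 0, -3, 1.5],
    [0, 0, 0, 0, 0, -6.2, 1.5],
    [0, 0, 0, 0.5, 0.3, -8.5, 1.5],
    [0, 0, 0, 2.5, 1.3, -9, 1.5],
    [0, 0, 0, 5.5, 3, -9, 1.5],
    [0, 0, 0, 8.7, 4.7, -9, 1.5],
    [0, 0, 0, 11.7, 6.3, -9, 1.5],
    [0, 0, 0, 13.6, 7.4, -9, 1.5],
    [0, 0, 0, 14.2, 7.7, -9, 1.5],
    [0, 0, 0, 14.2, 7.7, -9, 1.5],
    [0, 0, 0, 14.2, 7.7, -9, 1.5],
  ],
)

```text
time: 22.03
tcp_pos: [0.6312, -0.1794, 0.2859]
eef_rot: [1.0, 0.002, -0.001, -0.0]
force: [-0.0, 0.1, -2.6]
grip_width: 0.0224
```

Emit:
servo_tool(
  deltas=[
    [0, 0, 0, 0, 0, 1, 1.5],
    [0, 0, 0, 0, 0, 3, 1.5],
    [0, 0, 0, 0, 0, 5.2, 1.5],
    [0, 0, 0, 0, 0, 6.8, 1.5],
    [0, 0, 0, 0, 0, 7.8, 1.5],
    [0, 0, 0, 0, 0, 8.2, 1.5],
    [0, 0, 0, 0, 0, 8.2, 1.5],
    [0, 0, 0, 0, 0, 8.2, 1.5],
  ],
)

```text
time: 22.7
tcp_pos: [0.6315, -0.1794, 0.2052]
eef_rot: [1.0, 0.003, 0.001, 0.0]
force: [0.1, 0.7, -1.7]
grip_width: 0.0226
```

Emit:
servo_tool(
  deltas=[
    [0, 0, 0, 0, 0, 0.18, 1.5],
    [0, 0, 0, 0, 0, 0.33, 1.5],
    [0, 0, 0, 0, 0, 0.33, 1.5],
  ],
)

```text
time: 22.95
tcp_pos: [0.6318, -0.1796, 0.2019]
eef_rot: [1.0, 0.003, 0.001, 0.0]
force: [0.8, 0.2, 1.1]
grip_width: 0.0228
```

Contact: I'm releasing, lifting and backing away.

Emit:
servo_tool(
  deltas=[
    [0, 0, 0, 0, 0, 0, 2.6],
    [0, 0, 0, 0, 0, 0, 4],
    [0, 0, 0, 0, 0, 0, 6],
    [0, 0, 0, 0, 0, 0, 6],
    [0, 0, 0, 0, 0, -1.5, 6],
    [0, 0, 0, 0, 0, -5, 6],
    [0, 0, 0, 0, 0, -8.5, 6],
    [0, 0, 0, -1, 0, -11, 6],
    [0, 0, 0, -4, 0, -13, 6],
    [0, 0, 0, -8, 0, -14, 6],
    [0, 0, 0, -11, 0, -14, 6],
    [0, 0, 0, -13, 0, -14, 6],
  ],
)

```text
time: 23.95
tcp_pos: [0.4993, -0.1801, 0.3422]
eef_rot: [1.0, 0.002, 0.001, 0.0]
force: [-0.8, 0.0, -0.0]
grip_width: 0.0602
```

Emit:
servo_tool(
  deltas=[
    [0, 0, 0, -1, 0, 0, 6],
    [0, 0, 0, -1, 0, 0, 6],
    [0, 0, 0, -1, 0, 0, 6],
  ],
)

```text
time: 24.2
tcp_pos: [0.4918, -0.1803, 0.3412]
eef_rot: [1.0, 0.002, 0.001, 0.0]
force: [-0.2, -0.1, 0.2]
grip_width: 0.06
```

```bash
python3 - <<'E'
from h import *
from station import r,eyes
o=r.get_obs();print(o["time"],o["tcp_pos"],o["force"],o["qd"].round(3))
a=eyes.camera("scene")["pixels"];b=eyes.camera("side")["pixels"]
cv2.imwrite('pics/sc_f.png',cv2.resize(a[165:310,130:430],None,fx=2.66,fy=2.66,interpolation=cv2.INTER_CUBIC))
cv2.imwrite('pics/si_f.png',cv2.resize(b[140:390,120:360],None,fx=2.4,fy=2.4,interpolation=cv2.INTER_CUBIC))
E
```

```text
24.2 [ 0.49177884 -0.18032559  0.34119028] [-0.20586074 -0.07226409  0.21961351] [ 0.011  0.032  0.019 -0.006 -0.001  0.   ]
```

View pics/sc_f.png

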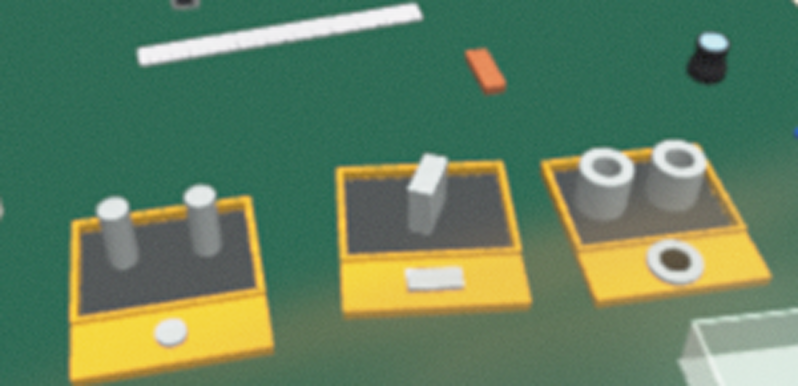

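View pics/si_f.png

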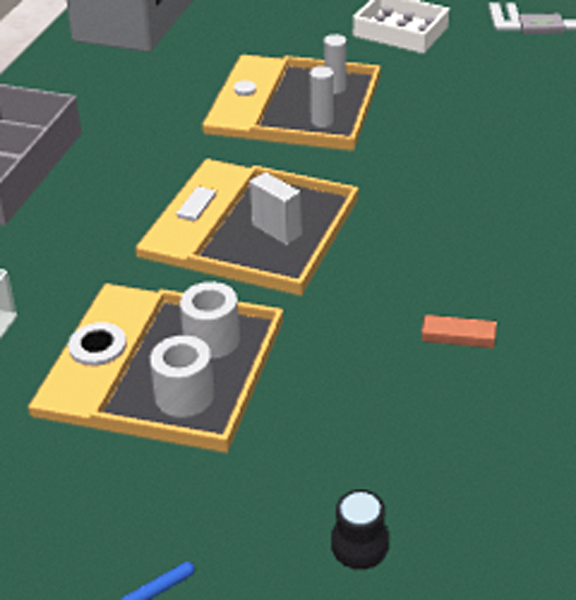

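Both views show all five pieces upright inside their bays: rods at scene (113,208) and (201,196), block (428,175), bushes (606,166) and (678,157). The loupe is still at (713,42). One last check on the heights before handing in.

```bash
python3 - <<'E'
from h import *
from station import r,eyes
S=cam(eyes.camera("scene"));D=cam(eyes.camera("side"))
sc=lambda u,v:(u/2.66+130,v/2.66+165); si=lambda u,v:(u/2.4+120,v/2.4+140)
for k,a,b in (('rod1',(113,208),(335,42)),('rod2',(201,196),(321,74)),('block',(429,173),(275,187)),('bush1',(606,167),(209,300)),('bush2',(679,157),(180,357)),('loupe',(713,42),(361,508))):
    p,e=tri(S,sc(*a),D,si(*b));print(k,p.round(4),round(e,4))
r.close_job()
E
```

```text
rod1 [ 0.6346 -0.2482  0.061 ] 0.0019
rod2 [ 0.6301 -0.1798  0.0613] 0.001
block [0.6185 0.0072 0.0527] 0.0004
bush1 [0.6244 0.1593 0.0464] 0.0011
bush2 [0.6219 0.2258 0.0469] 0.0003
loupe [0.4558 0.3226 0.0396] 0.0014
the job is handed in; nothing more can be done
```

All five pieces are put away and the job is handed in at about 24 s of robot time. Both rods, both bushes and the block each stand in the tray of their own kind.

- **Heights:** the last two-view check put the tops at 61 mm for the rods, 46–47 mm for the bushes and 53 mm for the block. Standing on the 4 mm floor should give 64, 48 and 54 mm. My readings are 1–3 mm low, the same way the first readings of the rods on the bench came out low.
- **Positions:** every piece is at least about 30 mm inside its bay limits and looks upright in both views.
- **Loupe and arm:** the loupe shows no movement in either view, and the arm is clear of everything. No check failed.

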